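# Turn the dish's cup under the height gauge and lower the gauge onto it

## Task

The sauce doser at this plating stand is set from the rim of the dish's cup. Turn the two-handled stoneware dish in its stand until its cup stands squarely under the round foot of the height gauge and its handles point along the stand's pointer; then lower the gauge gently by its black knob until the foot just rests on the cup's rim, and leave it there. Keep the dish down in the stand and do not disturb the bowl or the jar.

Things in the scene. Friction and masses are not known exactly. Their poses are not given: they have to be found in the camera images.
- stand: fixed aluminium stand; origin on the table, on the dish's turning axis. -x runs along its pointer, a dark flat tongue 16 wide, 6 high, reaching 191 mm out; +x to the gauge column (24 x 34 mm, at x 184). Base radius 82, floor 8 thick, collar of inner radius 71.5, top 18 mm above the table. A level arm 26 wide, 165 to 191 mm above the table, runs from the column to the rod guide (radius 18) at x 60
- dish: loose round stoneware dish, 0.75 kg, turning in the stand's collar (1.5 mm play); origin: centre of its underside. Foot radius 70, plate radius 92, plate top at 28 mm. Two equal flat handles along +x and -x: 30 wide, 92 to 150 mm out, z 16 to 30 mm. A cup (radius 30 at foot, 24 at rim, 40 tall) is fired on 60 mm out along +x. It is aimed right when its x axis agrees with the stand's x
- cup_rim (a point): centre of the cup's rim on the dish, 68 mm above the dish's underside (76 mm above the table)
- gauge (a joint): height gauge: an upright rod that slides down as the joint grows, 0 (up) to 0.08 m (lowest); it holds by friction (about 4 N) wherever it is left. It reads 0.057 m when the foot rests on the cup's rim
- gauge_foot: centre of the underside of the gauge's foot, a white disc of radius 30 mm and 8 mm thick, 60 mm from the stand's axis along the stand's +x; 133 mm above the table when the joint is 0
- gauge_knob (a point): centre of the top of the gauge's black knob (radius 22 mm, 20 mm thick), on the rod, 162 mm above the underside of the foot; 295 mm above the table when the joint is 0
- bowl: bystander: small stoneware bowl, radius 45 mm, 45 mm high; origin under its centre
- jar: bystander: closed glass jar, radius 30 mm, 75 mm high; origin under its centre

How it is judged:
On the way, in this order (a step that is already met when the one before it is completed fails the run):
1. the cup stands under the gauge's foot, the gauge still up (horizontal distance between cup_rim and gauge_foot below 0.007 m and value of joint gauge below 0.035 m and z of dish in the frame of stand below 0.012 m and angle between dish's own z axis and vertical below 0.05 rad), for 0.2 s.
2. the gauge's foot is lowered onto the cup's rim (horizontal distance between cup_rim and gauge_foot below 0.007 m and value of joint gauge between 0.054 and 0.06 m), for 0.2 s.
At the end, for the whole second after the job is handed in: the cup's rim is centred under the gauge's foot within 7 mm, the foot rests on the rim (gauge reading 0.054 to 0.060 m), the dish lies flat (within 0.05 rad) and down in the stand's collar (within 4 mm), at rest (all of step 2 and linear speed of dish below 0.01 m/s and angular speed of dish below 0.05 rad/s and z of dish in the frame of stand below 0.012 m and angle between dish's own z axis and vertical below 0.05 rad); the robot touches nothing.
It fails at once if the dish is lifted out of the stand's collar or tipped (z of dish in the frame of stand above 0.02 m or angle between dish's own z axis and vertical above 0.2 rad).
It fails at once if the gauge is pressed hard on the dish (over 40 N) (contact force between gauge_foot and dish above 40 N).
It fails at once if the bowl or jar is moved by more than 30 mm (distance of any of bowl, jar from where it was at the start of the episode above 0.03 m).
It also fails if it takes over 72 s, if anything falls off the work surface, if the arm or the gripper's body presses on something with over 40 N, if the wrist force passes 120 N, or if a joint passes its speed limit or range.

## Robot

A 6-joint arm with a two-finger parallel gripper is mounted at the origin on the work surface. World frame = base frame: x ahead of the robot, y to its left, z up, the work surface at z = 0. Lengths are in m, angles in rad, forces in N, time in s.
With the tool pointing down it reaches from about 0.375 to 0.975 m from the base axis. Payload 3.8 kg.
Tool frame: the origin (TCP) lies at the very end of the fingers, on their centre line; the grasp point (between the pads) lies 19 mm behind it; z points along the fingers, y is the line along which they close (so a half turn about z gives the same grasp; the last joint's range is limited). The gripper opens to 85 mm and grips with 20 to 120 N. Pads are 22 mm wide; open, the fingers measure 114 mm over their backs; the gripper's body (76 mm by 85 mm) begins 54 mm behind the grasp point. The pads swing forward as they close: fully open they stand 13 mm farther back than shut.
Start: joints at [-1.23, 0.264, 1.604, -0, 1.274, -0.037], TCP at [0.249, -0.627, 0.231] pointing down, gripper open.
Joint ranges: [-2.63, 2.63], [-0.94, 2.18], [0.31, 2.57], [-1.31, 4.45], [0, 2.66], [-2.55, 2.55]. Speed limits (rad/s): [2.57, 2.57, 3.14, 3.14, 3.14, 3.14].

## Interface

Orientations are given as a rotation vector (axis times angle).
In Python, from workcell import bot, vision gives the robot as it stands. The module is installed in compiled form; this text tells all that it offers.
- The arm moves only by the tool play_rows, never from a script. Its argument "moves" is a list that holds one entry, the list of rows, each a list of 7 numbers: the turn, a rotation vector about the tool's x, y, z as a fraction of full scale, then the shift along the tool's x, y, z as a fraction of full scale, then the finger opening in mm, from 0 to 85.4. In form: [[[ax, ay, az, x, y, z, jaw], ...]]. A call has 1 to 5 rows; each row shifts and turns the commanded pose from where the row before left it, along the tool's axes as they then stand; what a row does not reach is not made up. Full scale, the value 1, is 0.1 m for a shift and 0.5 rad for a turn. A row lasts 1/12 s, in which the tool goes at most 41.7 mm and 7.16 degrees, less where a joint would pass 70% of its speed; a pose out of reach is approached as far as the arm can. A call with a number of a shift or a turn outside -1 to 1 is refused whole. A call with a gripper value outside its range is refused whole. The fingers move at their own pace and stop on an object; "newtons" is the grip in N (left out, the last holds). Time passes only in rows, so rows that do not move let the fingers close. It gives the time, the measured TCP pose, the force, the opening and the grip force at its end, in the units of the state.
- bot.read_state(): the state, without advancing time (a new reading comes with each control period).
- vision.read_camera(name): name is "scene" or "top" or "wrist"; returns a dict with "image" (384x512x3 uint8, red, green, blue), "depth" (384x512 float32, m along the optical axis (not along the pixel's ray), 0 where there is no reading), "K" (3x3 intrinsics, pixels), "R" (3x3) and "t" (3): a world point X has camera coordinates R X + t. Camera axes: x right, y down, z forward; pixel columns grow to the right and rows downward; lengths in m; the calibration is good to about 2 mm. A picture is of the moment at which its call begins.
- bot.finish_job(): hands the job in; it is judged then, once.
The state is a dict: "time": time; "q": joint angles; "joint_vel": joint speeds; "joint_torque": joint torques, N m; "tool_pos": TCP position; "tcp_rot": TCP orientation; "wrist_force": force on the tool from outside, world axes, zero at the start; "torque": the same for the moment, N m; "width": opening from 0.0 (shut) to 1.0 (fully open); "grip_force": force on a finger pad.
Only numpy, scipy, OpenCV 4.12 (cv2) and the standard library are available. Lean on these libraries where they do the work, as an engineer would, in place of code of your own. Each camera call takes 0.05 s, during which the arm holds its last target. There are 200 camera calls.

## Working session

There is one attempt and no reset: what is moved stays moved. The work goes in short steps, Python scripts to look and compute and a tool call to move; the robot and the scene stay as the last step left them, time stands still between calls to the robot, and variables do not carry over. Pictures are saved under pics/ and viewed, at most 10 in all, crops included, and the job is handed in when it is done.

Besides the shell and the picture viewer there is one more tool, called after "Call:" by a JSON object that holds its "name" and its "arguments". play_rows: Moves the arm, as the interface text tells. Its arguments: {"type":"object","properties":{"moves":{"type":"array","items":{"type":"array","items":{"type":"array","items":{"type":"number"}}}},"newtons":{"type":"number"}},"required":["moves"]}

```bash
mkdir -p pics; cat > h.py <<'E'
import numpy as np, cv2
from workcell import bot, vision
def cam(n):
    c=vision.read_camera(n); return c
def save(c,f): cv2.imwrite('pics/'+f,c['image'][:,:,::-1])
def pts(c):
    d=c['depth']; v,u=np.indices(d.shape); K=c['K']
    P=np.stack([(u-K[0,2])/K[0,0]*d,(v-K[1,2])/K[1,1]*d,d],-1)
    return (P-c['t'])@c['R']   # R^T (p-t)
def ray(c,u,v,z):
    K=c['K'];d=c['R'].T@np.array([(u-K[0,2])/K[0,0],(v-K[1,2])/K[1,1],1]);o=-c['R'].T@c['t']
    return o+d*(z-o[2])/d[2]
E
python3 - <<'E'
from h import *
a=cam('scene');b=cam('top')
save(a,'s1.png');save(b,'t1.png')
for c in(a,b): print(c['K'].round(1).tolist(),(-c['R'].T@c['t']).round(3),c['R'].round(2).tolist())
print(bot.read_state())
E
```

```text
[[428.7, 0.0, 250.0], [0.0, 428.7, 195.0], [0.0, 0.0, 1.0]] [ 1.132 -0.619  1.095] [[0.79, 0.61, -0.01], [0.44, -0.57, -0.69], [-0.43, 0.54, -0.72]]
[[414.9, 0.0, 256.8], [0.0, 414.9, 187.8], [0.0, 0.0, 1.0]] [0.484 0.046 1.454] [[-0.0, -1.0, 0.0], [-1.0, 0.0, -0.07], [0.07, -0.0, -1.0]]
{'time': 0.1, 'q': array([-1.22992043e+00,  2.64674046e-01,  1.60524059e+00,  8.68029145e-06,
        1.27370914e+00, -3.69011831e-02]), 'joint_vel': array([ 8.85870396e-04, -2.22335639e-05, -5.14782962e-03,  5.72588638e-04,
       -5.60618410e-04, -5.88028480e-04]), 'joint_torque': array([ 2.24060141e-04, -5.16708112e+01, -3.68589342e+01,  4.88470448e-06,
        6.30678929e-03, -1.31876308e-05]), 'tool_pos': array([ 0.24875553, -0.62677782,  0.23008737]), 'tcp_rot': array([-3.08374232e+00, -5.89507280e-01,  4.69864529e-04]), 'wrist_force': array([-0.43614385,  0.17576856, -0.5910876 ]), 'torque': array([-0.05051396,  0.02522323,  0.015871  ]), 'grip_force': 0.0, 'width': 0.998443202551935}
```

View pics/s1.png

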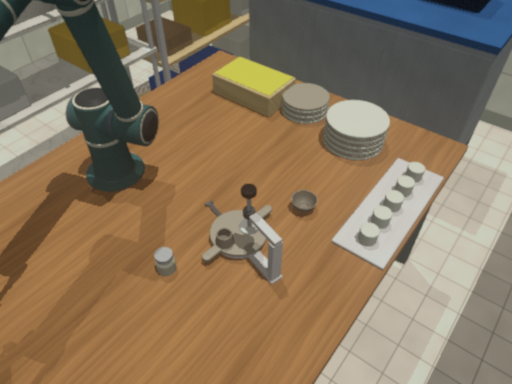

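View pics/t1.png

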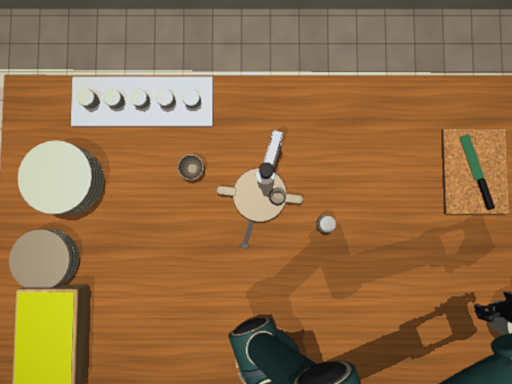

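The top view shows the stand at about (260,195), with the column foot at (277,135) and the pointer tip at (245,245). The dish handles are at (225,190) and (297,199), and the cup is at (277,197). The cup needs about +80° about z. The left handle is free to grip and would end over the pointer.

```bash
cat > m.py <<'E'
from h import *
def measure(c,verbose=True):
    P=pts(c);hs=cv2.cvtColor(c['image'],cv2.COLOR_RGB2HSV);z=P[...,2]
    return P,hs,z
if __name__=='__main__':
    for n in('top','scene'):
        c=cam(n);P,hs,z=measure(c)
        near=np.hypot(P[...,0]-.47,P[...,1]-.03)<.3
        def s(lo,hi):return P[near&(z>lo)&(z<hi)&(c['depth']>0)]
        k=s(.28,.32);print(n,'knob',len(k),k.mean(0).round(4) if len(k) else '')
        a=s(.175,.2);
        if len(a)>5:print('arm',len(a),a.mean(0).round(4),a.max(0).round(3),a.min(0).round(3),cv2.fitLine(a[:,:2].astype(np.float32),2,0,.01,.01).ravel().round(4))
        p=s(.027,.046);print('plate',len(p));o,r=cv2.minEnclosingCircle(p[:,:2].astype(np.float32));print(o,r,np.median(p[:,2]))
        cen=np.median(p[:,:2],0)
        d=p[:,:2]-np.array(o);h=p[np.hypot(*d.T)>.105];g=np.arctan2(*(h[:,:2]-o).T[::-1])
        print('handles',len(h),h[:,2].mean())
        hp=h[h[:,1]>cen[1]];hm=h[h[:,1]<cen[1]];print(hp.mean(0).round(4),hm.mean(0).round(4))
        q=s(.068,.082);print('cup rim',len(q),q.mean(0).round(4),cv2.minEnclosingCircle(q[:,:2].astype(np.float32)))
        t=s(.003,.012);t=t[(np.hypot(*(t[:,:2]-np.array(o)).T)>.1)];print('pointer',len(t),t.mean(0).round(4))
E
python3 m.py
python3 - <<'E'
import cv2
i=cv2.imread('pics/t1.png')[115:265,170:350];cv2.imwrite('pics/t1c.png',cv2.resize(i,None,fx=4,fy=4,interpolation=2))
E
```

```text
top knob 311 [0.2069 0.0438 0.2974]
arm 291 [ 0.7004 -0.004   0.1885] [0.756 0.035 0.196] [ 0.606 -0.031  0.178] [ 0.9588 -0.2842  0.7004 -0.004 ]
plate 2215
(0.5558193325996399, 0.04577244445681572) 0.2504768669605255 0.037211219477763804
handles 280 0.03873450895348902
[0.6017 0.1935 0.0387] [ 0.5413 -0.096   0.0387]
cup rim 265 [ 0.4909 -0.146   0.0755] ((0.5861241817474365, -0.1139751672744751), 0.16655907034873962)
pointer 5108 [0.4416 0.043  0.005 ]
scene knob 319 [0.185  0.0331 0.2988]
arm 518 [ 0.6682 -0.0052  0.1864] [0.758 0.077 0.199] [ 0.175 -0.038  0.175] [ 0.9894 -0.1453  0.6682 -0.0052]
plate 1873
(0.5443217158317566, 0.03108958899974823) 0.2675497829914093 0.035100088257811426
handles 567 0.03597458865914311
[0.6189 0.1611 0.036 ] [ 0.5801 -0.1016  0.036 ]
cup rim 360 [ 0.5268 -0.134   0.0736] ((0.6013309359550476, -0.10880890488624573), 0.18496468663215637)
pointer 893 [0.5395 0.002  0.0053]
```

View pics/t1c.png

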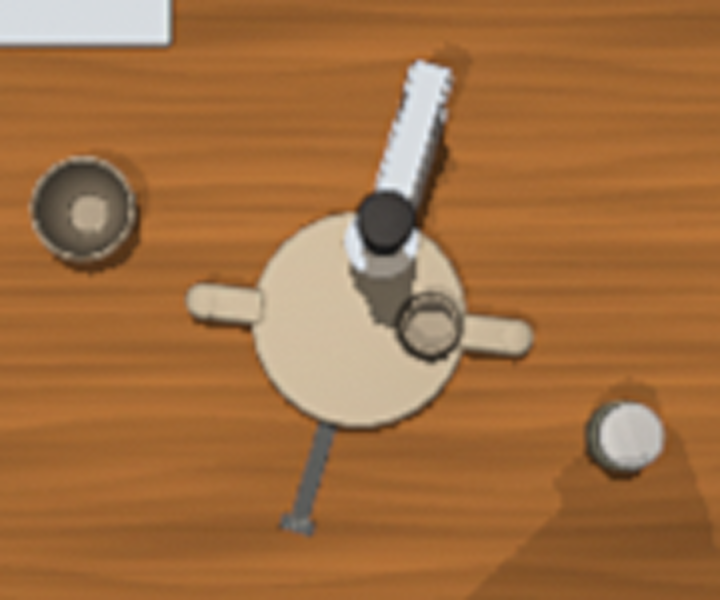

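The zoomed crop (4x, offset (170,115)) shows the plate centre near (360,320), handles at (225,303) and (495,335), cup at (430,325), knob at (387,220), and a T-ended pointer with its tip at (298,523). My search region was off-centre, so I'll redo it around the real plate.

```bash
cat > m.py <<'E'
from h import *
def stand(n):
    c=cam(n);P=pts(c);z=P[...,2];ok=c['depth']>0
    c0=np.array([.60,.03])
    def s(lo,hi,c,r,r0=0):
        d=np.hypot(P[...,0]-c[0],P[...,1]-c[1]);return P[ok&(z>lo)&(z<hi)&(d<r)&(d>=r0)]
    for _ in range(3):   # plate edge circle
        p=s(.028,.045,c0,.102)
        h=cv2.convexHull(p[:,:2].astype(np.float32))[:,0]
        A=np.c_[2*h,np.ones(len(h))];x=np.linalg.lstsq(A,(h**2).sum(1),rcond=None)[0];r=np.sqrt(x[2]+x[0]**2+x[1]**2);c0=x[:2]
    print(n,'plate',c0.round(4),r.round(4),np.median(p[:,2]).round(4))
    g=s(.028,.046,c0,.16,.105);a=np.degrees(np.arctan2(g[:,1]-c0[1],g[:,0]-c0[0]))
    km=cv2.kmeans(g[:,:2].astype(np.float32),2,None,(3,20,1e-5),3,2)
    for i in(0,1):
        m=g[km[1].ravel()==i];v=m[:,:2].mean(0)-c0;print(' handle',len(m),m.mean(0).round(4),'ang',np.degrees(np.arctan2(v[1],v[0])).round(2))
    b=km[2][0]-km[2][1];print(' line',np.degrees(np.arctan2(b[1],b[0])).round(2))
    q=s(.066,.084,c0,.09);
    if len(q):print(' cup',len(q),q.mean(0).round(4),cv2.minEnclosingCircle(q[:,:2].astype(np.float32)))
    k=s(.285,.31,c0,.12);
    if len(k):print(' knob',len(k),k.mean(0).round(4),cv2.minEnclosingCircle(k[:,:2].astype(np.float32)))
    a=s(.182,.2,c0,.25)
    if len(a):print(' arm',len(a),a.mean(0).round(4))
    t=s(.0035,.012,c0,.2,.11)
    hs=cv2.cvtColor(c['image'],cv2.COLOR_RGB2HSV)
    d=np.hypot(P[...,0]-c0[0],P[...,1]-c0[1]);m=(hs[...,1]<60)&(hs[...,2]<150)&(d<.195)&(d>.1)&(P[...,0]<c0[0]-.08)&(z<.015)
    t=P[m];
    if len(t):
        v=t.mean(0)[:2]-c0;print(' pointer',len(t),t.mean(0).round(4),'stand yaw',np.degrees(np.arctan2(-v[1],-v[0])).round(2))
    return c
if __name__=='__main__':
    for n in('top','scene'):stand(n)
E
python3 m.py
```

```text
top plate [0.5666 0.0362] 0.093 0.037
 handle 108 [0.5808 0.161  0.0383] ang 83.51
 handle 107 [ 0.5516 -0.0876  0.0383] ang -96.9
 line 83.31
 cup 67 [ 0.558  -0.0225  0.0752] ((0.5591719150543213, -0.02275995910167694), 0.02552044577896595)
 arm 288 [ 0.7003 -0.0039  0.1885]
 pointer 108 [0.4234 0.0782 0.0071] stand yaw -16.32
scene plate [0.5676 0.0332] 0.0945 0.0347
 handle 137 [ 0.555  -0.0947  0.0363] ang -95.59
 handle 82 [0.5837 0.1561 0.0363] ang 82.49
 line -96.53
 cup 99 [ 0.5626 -0.0302  0.0724] ((0.5610076785087585, -0.027512310072779655), 0.027329493314027786)
 arm 437 [ 0.6851 -0.0058  0.1872]
 pointer 74 [0.4187 0.0771 0.0047] stand yaw -16.41
```

Call:
{"name": "play_rows", "arguments": {"moves": [[[0, 0, -0.239, 0, 0, 0, 85], [0, 0, -0.239, 0, 0, 0, 85], [0, 0, -0.239, 0, 0, 0, 85], [0, 0, -0.239, 0, 0, 0, 85], [0, 0, -0.239, 0, 0, 0, 85]]]}}

```text
time: 0.72
tool_pos: [0.249, -0.6273, 0.2311]
tcp_rot: [-2.771, -1.48, -0.0]
wrist_force: [0.1, -0.1, -0.4]
width: 0.998
grip_force: 0.0
```

Call:
{"name": "play_rows", "arguments": {"moves": [[[0, 0, -0.239, 0, 0, 0, 85], [0, 0, -0.239, 0, 0, 0, 85], [0, 0, -0.239, 0, 0, 0, 85], [0, 0, -0.239, 0, 0, 0, 85], [0, 0, 0, 0.39, 0.054, 0, 85]]]}}

```text
time: 1.13
tool_pos: [0.2574, -0.5938, 0.2303]
tcp_rot: [2.344, 2.089, -0.005]
wrist_force: [1.3, 0.9, 0.2]
width: 0.999
grip_force: 0.0
```

Call:
{"name": "play_rows", "arguments": {"moves": [[[0, 0, 0, 0.39, 0.054, 0, 85], [0, 0, 0, 0.39, 0.054, 0, 85], [0, 0, 0, 0.39, 0.054, 0, 85], [0, 0, 0, 0.39, 0.054, 0, 85], [0, 0, 0, 0.39, 0.054, 0, 85]]]}}

```text
time: 1.55
tool_pos: [0.3086, -0.397, 0.2312]
tcp_rot: [2.349, 2.086, 0.0]
wrist_force: [1.5, -1.1, -0.1]
width: 0.997
grip_force: 0.0
```

Call:
{"name": "play_rows", "arguments": {"moves": [[[0, 0, 0, 0.39, 0.054, 0, 85], [0, 0, 0, 0.39, 0.054, 0, 85], [0, 0, 0, 0.39, 0.054, 0, 85], [0, 0, 0, 0.39, 0.054, 0, 85], [0, 0, 0, 0.39, 0.054, 0, 85]]]}}

```text
time: 1.97
tool_pos: [0.3582, -0.2066, 0.2315]
tcp_rot: [2.348, 2.086, 0.001]
wrist_force: [0.6, -0.3, 0.2]
width: 0.996
grip_force: 0.0
```

Call:
{"name": "play_rows", "arguments": {"moves": [[[0, 0, 0, 0.39, 0.054, 0, 85], [0, 0, 0, 0.39, 0.054, 0, 85], [0, 0, 0, 0.39, 0.054, 0, 85], [0, 0, 0, 0.39, 0.054, 0, 85], [0, 0, 0, 0.39, 0.054, 0, 85]]]}}

```text
time: 2.38
tool_pos: [0.408, -0.0159, 0.2317]
tcp_rot: [2.347, 2.086, 0.001]
wrist_force: [1.1, 0.1, -0.2]
width: 0.994
grip_force: 0.0
```

Call:
{"name": "play_rows", "arguments": {"moves": [[[0, 0, 0, 0.349, 0.124, 0, 85], [0, 0, 0, 0.349, 0.124, 0, 85], [0, 0, 0, 0.349, 0.124, 0, 85], [0, 0, 0, 0.349, 0.124, 0, 85], [0, 0, 0, 0.349, 0.124, 0, 85]]]}}

```text
time: 2.8
tool_pos: [0.4904, 0.1502, 0.2315]
tcp_rot: [2.347, 2.088, 0.001]
wrist_force: [1.0, -0.5, -0.0]
width: 0.993
grip_force: 0.0
```

Call:
{"name": "play_rows", "arguments": {"moves": [[[0, 0, 0, 0.079, 0.299, 0, 85], [0, 0, 0, 0.079, 0.299, 0, 85], [0, 0, 0, 0.079, 0.299, 0, 85], [0, 0, 0, 0, 0, 0.3, 85], [0, 0, 0, 0, 0, 0, 85]]]}}

```text
time: 3.22
tool_pos: [0.5806, 0.161, 0.1964]
tcp_rot: [-2.345, -2.085, 0.01]
wrist_force: [-2.2, -0.8, -2.6]
width: 0.996
grip_force: 0.0
```

```bash
python3 - <<'E'
from h import *
c=cam('wrist');save(c,'w1.png');P=pts(c);z=P[...,2]
s=bot.read_state();print(s['tool_pos'].round(4),s['tcp_rot'].round(4),(-c['R'].T@c['t']).round(3))
C=np.array([.567,.0355]);d=np.hypot(P[...,0]-C[0],P[...,1]-C[1])
m=(z>.028)&(z<.046)&(d>.105)&(d<.16)&(P[...,1]>.08)
g=P[m];print(len(g),g.mean(0).round(4),cv2.minAreaRect(g[:,:2].astype(np.float32)),np.median(g[:,2]))
E
```

```text
[0.5796 0.1608 0.1977] [-2.3452 -2.0847  0.0108] [0.592 0.239 0.34 ]
1276 [0.5821 0.161  0.0388] ((0.5823675990104675, 0.16113606095314026), (0.044505540281534195, 0.029529830440878868), 82.72990417480469) 0.039060863680663555
```

View pics/w1.png

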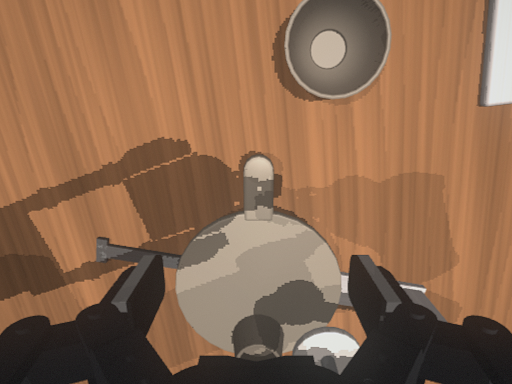

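The wrist view shows the handle at (258,190), centred between the fingers, and the bowl well clear at (338,45). The depth puts the handle at (0.582, 0.161) with its top at z≈0.039. I'll go down around it.

Call:
{"name": "play_rows", "arguments": {"moves": [[[0, 0, 0, 0, 0.025, 0.4, 85], [0, 0, 0, 0, 0, 0.4, 85], [0, 0, 0, 0, 0, 0.4, 85], [0, 0, 0, 0, 0, 0.3, 85], [0, 0, 0, 0, 0, 0.2, 85]]]}}

```text
time: 3.68
tool_pos: [0.5813, 0.1602, 0.0286]
tcp_rot: [-2.346, -2.085, 0.007]
wrist_force: [-0.8, -0.2, 0.1]
width: 0.997
grip_force: 0.0
```

Call:
{"name": "play_rows", "arguments": {"newtons": 20, "moves": [[[0, 0, 0, 0, 0, 0.1, 60], [0, 0, 0, 0, 0, 0.03, 34], [0, 0, 0, 0, 0, 0, 34], [0, 0, 0, 0, 0, 0, 34], [0, 0, 0, 0, 0, 0, 34]]]}}

```text
time: 4.1
tool_pos: [0.5855, 0.1614, 0.0207]
tcp_rot: [2.348, 2.086, 0.004]
wrist_force: [-1.0, 0.4, 1.7]
width: 0.398
grip_force: 0.7
```

Call:
{"name": "play_rows", "arguments": {"moves": [[[0, 0, 0, 0, 0, 0.05, 32], [0, 0, -0.14, -0.003, -0.089, 0, 32], [0, 0, -0.14, -0.003, -0.089, 0, 32], [0, 0, -0.14, -0.003, -0.089, 0, 32], [0, 0, -0.14, -0.003, -0.089, 0, 32]]]}}

```text
time: 4.52
tool_pos: [0.5523, 0.1616, 0.0151]
tcp_rot: [2.027, 2.394, 0.012]
wrist_force: [5.1, 3.2, -2.3]
width: 0.374
grip_force: 2.7
```

```bash
cat > st.py <<'E'
from h import *
from scipy.spatial.transform import Rotation as R
s=bot.read_state();p=s['tool_pos'];M=R.from_rotvec(s['tcp_rot']).as_matrix();v=p[:2]-[.567,.0355]
print(p.round(4),'xyaw',np.degrees(np.arctan2(M[1,0],M[0,0])).round(2),'tilt',M[2].round(3),'r',np.hypot(*v).round(4),'ang',np.degrees(np.arctan2(v[1],v[0])).round(2),s['wrist_force'].round(1),s['torque'].round(2),s['width'],s['grip_force'],s['time'],s['q'].round(2))
E
python3 st.py
```

```text
[0.5523 0.1616 0.0151] xyaw 99.5 tilt [ 0.001  0.009 -1.   ] r 0.1269 ang 96.64 [ 5.1  3.2 -2.3] [ 0.58 -0.72 -0.03] 0.3743533932341737 2.7148061752086505 4.5167 [0.24 0.3  2.   0.   0.83 0.07]
```

Call:
{"name": "play_rows", "arguments": {"moves": [[[0, 0, -0.14, -0.003, -0.089, 0, 32], [0, 0, -0.14, -0.003, -0.089, 0, 32], [0, 0, -0.14, -0.003, -0.089, 0, 32], [0, 0, -0.14, -0.003, -0.089, 0, 32], [0, 0, -0.14, -0.003, -0.089, 0, 32]]]}}

```text
time: 4.93
tool_pos: [0.5099, 0.1472, 0.0152]
tcp_rot: [1.579, 2.711, 0.01]
wrist_force: [2.7, 4.9, 1.0]
width: 0.383
grip_force: 2.2
```

```bash
python3 st.py
```

```text
[0.5099 0.1472 0.0152] xyaw 119.55 tilt [-0.001  0.008 -1.   ] r 0.1255 ang 117.09 [2.7 4.9 1. ] [ 0.8  -0.33  0.01] 0.3832679074794023 2.1511253714561462 4.9333 [ 0.23  0.23  2.1   0.    0.81 -0.28]
```

Call:
{"name": "play_rows", "arguments": {"moves": [[[0, 0, -0.14, 0.003, -0.089, 0, 32], [0, 0, -0.14, 0.003, -0.089, 0, 32], [0, 0, -0.14, 0.003, -0.089, 0, 32], [0, 0, -0.14, 0.003, -0.089, 0, 32], [0, 0, -0.14, 0.003, -0.089, 0, 32]]]}}

```text
time: 5.35
tool_pos: [0.4739, 0.1206, 0.0152]
tcp_rot: [1.082, 2.943, 0.006]
wrist_force: [2.7, 1.0, 1.8]
width: 0.371
grip_force: 1.4
```

Call:
{"name": "play_rows", "arguments": {"moves": [[[0, 0, -0.14, 0.003, -0.089, 0, 32], [0, 0, -0.14, 0.003, -0.089, 0, 32], [0, 0, -0.14, 0.003, -0.089, 0, 32], [0, 0, -0.14, 0.003, -0.089, 0, 32], [0, 0, 0, 0, 0, 0, 32]]]}}

```text
time: 5.77
tool_pos: [0.451, 0.0908, 0.0145]
tcp_rot: [0.665, 3.067, 0.002]
wrist_force: [0.1, -0.3, -0.1]
width: 0.372
grip_force: 0.0
```

```bash
python3 st.py; python3 m.py; python3 -c "
from h import *
save(cam('top'),'t2.png')
i=cv2.imread('pics/t2.png')[115:265,170:350];cv2.imwrite('pics/t2c.png',cv2.resize(i,None,fx=4,fy=4))"
```

```text
[0.451  0.0908 0.0145] xyaw 155.52 tilt [-0.003  0.002 -1.   ] r 0.1285 ang 154.53 [ 0.1 -0.3 -0.1] [0.01 0.   0.01] 0.372143480589168 0.0 5.7667 [ 0.14  0.11  2.24 -0.    0.79 -1.  ]
top plate [0.5795 0.0289] 0.0937 0.0369
 handle 55 [ 0.6857 -0.025   0.039 ] ang -26.9
 handle 1 [0.4979 0.095  0.0337] ang 141.01
 line -32.57
 cup 24 [ 0.6061 -0.0025  0.0736] ((0.6129751801490784, 0.0034122327342629433), 0.022829828783869743)
 arm 286 [ 0.7001 -0.004   0.1888]
 pointer 3 [0.4415 0.0588 0.0048] stand yaw -12.22
scene plate [0.5802 0.0208] 0.093 0.0349
 handle 84 [ 0.6883 -0.0307  0.0358] ang -25.46
 handle 158 [0.4647 0.0819 0.0361] ang 152.1
 line -26.73
 cup 69 [ 0.6273 -0.0059  0.0727] ((0.6217108368873596, 0.0020965372677892447), 0.025919781997799873)
 knob 88 [0.479  0.0712 0.2965] ((0.4750887155532837, 0.0730685144662857), 0.02352195419371128)
 arm 540 [0.6426 0.009  0.1872]
 pointer 31 [0.44   0.0744 0.0038] stand yaw -20.92
```

View pics/t2c.png

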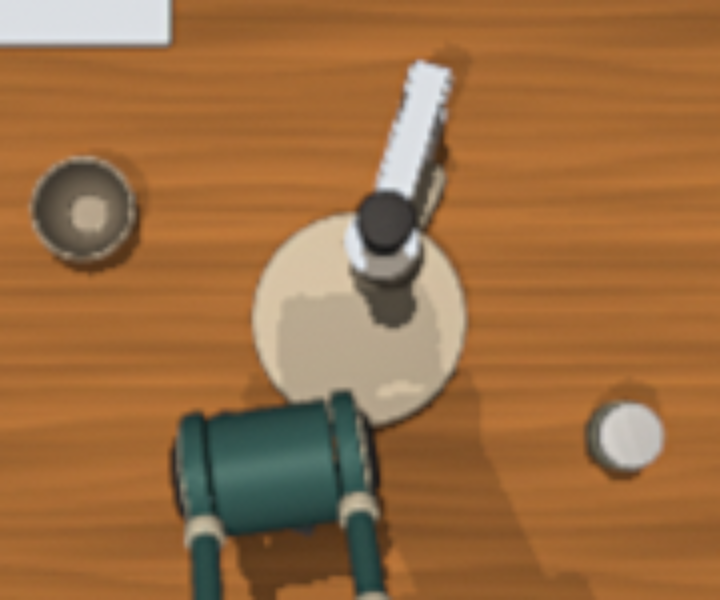

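The arm hides the inner handle, but the outer handle now shows just right of the gauge arm at about (437,190), so roughly 9–10° remain. I'll finish the turn, then open and back off to measure.

Call:
{"name": "play_rows", "arguments": {"moves": [[[0, 0, -0.11, 0.002, -0.07, 0, 32], [0, 0, -0.11, 0.002, -0.07, 0, 32], [0, 0, -0.11, 0.002, -0.07, 0, 32], [0, 0, 0, 0, 0, 0, 32], [0, 0, 0, 0, 0, 0, 32]]]}}

```text
time: 6.33
tool_pos: [0.4416, 0.0721, 0.0133]
tcp_rot: [-0.416, -3.114, 0.0]
wrist_force: [0.4, 1.0, -0.7]
width: 0.374
grip_force: 0.0
```

```bash
python3 st.py; python3 - <<'E'
from h import *
C=np.array([.567,.0355])
c=cam('wrist');save(c,'w2.png');P=pts(c);z=P[...,2];d=np.hypot(P[...,0]-C[0],P[...,1]-C[1])
g=P[(z>.028)&(z<.046)&(d>.125)&(d<.155)&(P[...,0]<.5)];v=g[:,:2].mean(0)-C
print(len(g),g.mean(0).round(4),np.degrees(np.arctan2(v[1],v[0])))
c=cam('scene');P=pts(c);z=P[...,2];d=np.hypot(P[...,0]-C[0],P[...,1]-C[1])
g=P[(z>.028)&(z<.046)&(d>.11)&(d<.155)&(P[...,0]>.6)];v=g[:,:2].mean(0)-C
print('scene out',len(g),g.mean(0).round(4),np.degrees(np.arctan2(v[1],v[0])))
g=P[(z>.065)&(z<.084)&(d<.095)];print('cup',len(g),g.mean(0).round(4))
E
```

```text
[0.4416 0.0721 0.0133] xyaw 164.77 tilt [ 0. -0. -1.] r 0.1306 ang 163.71 [ 0.4  1.  -0.7] [0.03 0.   0.03] 0.37410287315580104 0.0 6.3333 [ 0.11  0.09  2.26 -0.    0.79 -1.2 ]
5316 [0.4352 0.075  0.038 ] 163.31509838508654
scene out 114 [ 0.689  -0.0093  0.036 ] -20.14974312846547
cup 75 [0.6333 0.0025 0.0716]
```

View pics/w2.png

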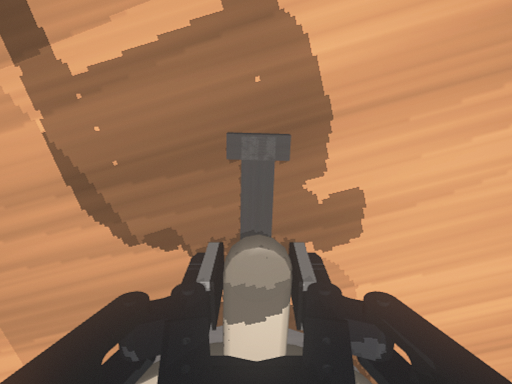

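The handle axis at (257,300) and the pointer at (257,190) line up in the wrist view. The measured 163.3° compares with the wanted 163.6°. I'll release, lift, and check again.

Call:
{"name": "play_rows", "arguments": {"moves": [[[0, 0, 0, 0, 0, 0, 60], [0, 0, 0, 0, 0, 0, 60], [0, 0, 0, 0, 0, 0, 60], [0, 0, 0, 0, 0, -0.2, 60], [0, 0, 0, 0, 0, -0.4, 60]]]}}

```text
time: 6.85
tool_pos: [0.4364, 0.0715, 0.0692]
tcp_rot: [-0.411, -3.103, 0.004]
wrist_force: [0.5, -0.3, -0.1]
width: 0.7
grip_force: 0.0
```

Call:
{"name": "play_rows", "arguments": {"moves": [[[0, 0, 0, 0, 0, -0.4, 0], [0, 0, 0, 0.2, 0, -0.4, 0], [0, 0, 0, 0.2, 0, -0.4, 0], [0, 0, 0, 0, 0, -0.4, 0], [0, 0, 0, 0, 0, -0.4, 0]]]}}

```text
time: 7.27
tool_pos: [0.404, 0.0819, 0.2694]
tcp_rot: [-0.412, -3.114, -0.0]
wrist_force: [1.7, -0.1, -0.3]
width: 0.002
grip_force: 0.0
```

Call:
{"name": "play_rows", "arguments": {"moves": [[[0, 0, 0, 0, 0, -0.4, 0], [0, 0, 0, 0, 0, 0, 0], [0, 0, 0, 0, 0, 0, 0], [0, 0, 0, 0, 0, 0, 0], [0, 0, 0, 0, 0, 0, 0]]]}}

```text
time: 7.68
tool_pos: [0.4046, 0.0816, 0.3059]
tcp_rot: [-0.412, -3.111, 0.001]
wrist_force: [0.2, 0.2, -0.7]
width: -0.002
grip_force: 0.0
```

```bash
python3 st.py; python3 - <<'E'
from h import *
C=np.array([.567,.0355])
for n in('wrist','top','scene'):
    c=cam(n)
    if n=='wrist':save(c,'w3.png')
    P=pts(c);z=P[...,2];d=np.hypot(P[...,0]-C[0],P[...,1]-C[1]);ok=c['depth']>0
    g=P[ok&(z>.028)&(z<.046)&(d>.11)&(d<.155)&(P[...,0]<.5)]
    if len(g):v=g[:,:2].mean(0)-C;print(n,'handle',len(g),g.mean(0).round(4),np.degrees(np.arctan2(v[1],v[0])).round(2))
    hs=cv2.cvtColor(c['image'],cv2.COLOR_RGB2HSV)
    g=P[ok&(z>.283)&(z<.308)&(hs[...,2]<70)&(np.hypot(P[...,0]-.6246,P[...,1]-.0186)<.045)]
    if len(g):print(' knob',len(g),g.mean(0).round(4),np.median(g[:,2]).round(4),cv2.minEnclosingCircle(g[:,:2].astype(np.float32)))
E
```

```text
[0.4046 0.0816 0.3059] xyaw 164.91 tilt [ 0.003 -0.001 -1.   ] r 0.1688 ang 164.17 [ 0.2  0.2 -0.7] [ 0.    0.02 -0.  ] -0.0018015955975580489 0.0 7.6833 [ 0.14 -0.29  2.02 -0.    1.42 -1.17]
wrist handle 602 [0.4433 0.0722 0.0387] 163.46
top handle 96 [0.4442 0.0746 0.0381] 162.33
scene handle 70 [0.4439 0.0668 0.0366] 165.76
```

View pics/w3.png

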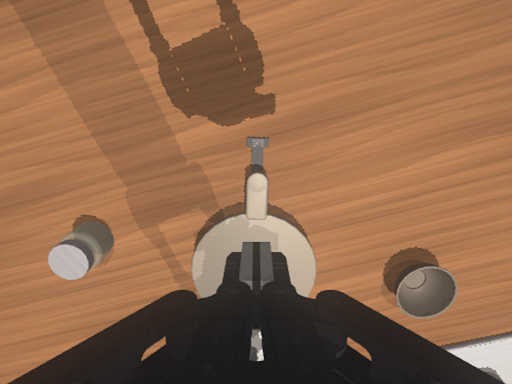

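The pointer (257,150), handle (257,195) and rod are in one line, and the jar and bowl have not moved. Next I'll locate the knob from two views.

```bash
python3 - <<'E'
from h import *
L=[]
for n,u0,v0 in(('top',267,170),('scene',249,189)):
    c=cam(n);v=c['image'].max(-1);m=np.zeros_like(v);m[v0-14:v0+14,u0-14:u0+14]=(v[v0-14:v0+14,u0-14:u0+14]<60)
    k,lab,st,ce=cv2.connectedComponentsWithStats(m);i=1+st[1:,4].argmax();u,w=ce[i];print(n,st[i],ce[i],ray(c,u,w,.285).round(4),ray(c,u,w,.295).round(4))
    P=pts(c)[lab==i];print(np.median(P,0).round(4),P[:,2].max())
    K=c['K'];d=c['R'].T@[(u-K[0,2])/K[0,0],(w-K[1,2])/K[1,1],1];L.append((-c['R'].T@c['t'],d/np.linalg.norm(d)))
(o1,d1),(o2,d2)=L
s=np.linalg.lstsq(np.c_[d1,-d2],o2-o1,rcond=None)[0];print((o1+s[0]*d1).round(4),(o2+s[1]*d2).round(4))
E
```

```text
top [260 164  14  15  47] [267.36170213 173.08510638] [0.6111 0.0146 0.285 ] [0.61   0.0149 0.295 ]
[0.6092 0.0126 0.2745] 0.27968798397963673
scene [242 192  13   6  41] [248.17073171 194.87804878] [ 0.6452 -0.0107  0.285 ] [ 0.6512 -0.0182  0.295 ]
[ 0.6367 -0.0013  0.2709] 0.2766142283231753
[0.6155 0.0136 0.2449] [0.6214 0.019  0.2454]
```

```bash
python3 - <<'E'
from h import *
L=[]
for n in('top','scene'):
    c=cam(n);P=pts(c);z=P[...,2]
    m=(np.hypot(P[...,0]-.6246,P[...,1]-.0186)<.06)&(z>.28)&(c['depth']>0)
    g=P[m];v,u=np.nonzero(m);print(n,len(g),np.median(g[:,2]) if len(g) else 0,c['image'][m].mean(0) if len(g) else 0)
    if len(g):
        g=g[g[:,2]>np.median(g[:,2])-.006];print(g.mean(0).round(4),cv2.minEnclosingCircle(g[:,:2].astype(np.float32)))
    K=c['K'];u,w=u.mean(),v.mean();d=c['R'].T@[(u-K[0,2])/K[0,0],(w-K[1,2])/K[1,1],1];L.append((-c['R'].T@c['t'],d/np.linalg.norm(d)))
(o1,d1),(o2,d2)=L
s=np.linalg.lstsq(np.c_[d1,-d2],o2-o1,rcond=None)[0];print((o1+s[0]*d1).round(4),(o2+s[1]*d2).round(4))
E
```

```text
top 12 0.2805473653893288 [67.91666667 64.08333333 61.83333333]
[0.6206 0.0224 0.2809] ((0.622289776802063, 0.01974424533545971), 0.017139844596385956)
scene 0 0 0
 ** On entry to DLASCL parameter number  4 had an illegal value
 ** On entry to DLASCL parameter number  4 had an illegal value
 ** On entry to DLASCL parameter number  4 had an illegal value
 ** On entry to DLASCL parameter number  4 had an illegal value
 ** On entry to DLASCL parameter number  5 had an illegal value
 ** On entry to DLASCL parameter number  4 had an illegal value<stdin>:9: RuntimeWarning: Mean of empty slice.
  ret = ret.dtype.type(ret / rcount)
Traceback (most recent call last):
numpy.linalg.LinAlgError: SVD did not converge in Linear Least Squares
```

```bash
python3 - <<'E'
from h import *
L=[]
for n in('top','scene'):
    c=cam(n);P=pts(c);z=P[...,2]
    m=(np.hypot(P[...,0]-.6246,P[...,1]-.0186)<.06)&(z>.22)&(c['depth']>0)
    g=P[m];print(n,len(g),np.percentile(g[:,2],[5,25,50,75,95]).round(4),c['image'][m].mean(0).round())
    m&=z>np.percentile(g[:,2],95)-.008;g=P[m];v,u=np.nonzero(m)
    print(len(g),g.mean(0).round(4),cv2.minEnclosingCircle(g[:,:2].astype(np.float32)))
    K=c['K'];u,w=u.mean(),v.mean();d=c['R'].T@[(u-K[0,2])/K[0,0],(w-K[1,2])/K[1,1],1];L.append((-c['R'].T@c['t'],d/np.linalg.norm(d)))
(o1,d1),(o2,d2)=L
s=np.linalg.lstsq(np.c_[d1,-d2],o2-o1,rcond=None)[0];print((o1+s[0]*d1).round(4),(o2+s[1]*d2).round(4))
E
```

```text
top 185 [0.2712 0.2744 0.276  0.2774 0.2802] [70. 66. 63.]
171 [0.6237 0.0189 0.2764] ((0.623785674571991, 0.01904406026005745), 0.02130684070289135)
scene 230 [0.2295 0.2663 0.2732 0.2751 0.277 ] [73. 57. 45.]
161 [0.6259 0.0119 0.2742] ((0.6236473917961121, 0.013440292328596115), 0.0234249085187912)
[0.6247 0.0187 0.2683] [0.6222 0.0165 0.2681]
```

The knob top is at about z 0.275, so the gauge already stands about 0.02 down. Its centre is at (0.624, 0.018), and I'll move over it with the fingers shut.

Call:
{"name": "play_rows", "arguments": {"moves": [[[0, 0, 0, -0.38, -0.007, 0, 0], [0, 0, 0, -0.38, -0.007, 0, 0], [0, 0, 0, -0.38, -0.007, 0, 0], [0, 0, 0, -0.38, -0.007, 0, 0], [0, 0, 0, -0.38, -0.007, 0, 0]]]}}

```text
time: 8.55
tool_pos: [0.5898, 0.0283, 0.3077]
tcp_rot: [0.412, 3.114, 0.0]
wrist_force: [0.3, -0.1, -0.0]
width: -0.001
grip_force: 0.0
```

Call:
{"name": "play_rows", "arguments": {"moves": [[[0, 0, 0, -0.38, -0.007, 0, 0], [0, 0, 0, 0, 0, 0.1, 0], [0, 0, 0, 0, 0, 0.08, 0], [0, 0, 0, 0, 0, 0, 0], [0, 0, 0, 0, 0, 0, 0]]]}}

```text
time: 8.97
tool_pos: [0.623, 0.0187, 0.2888]
tcp_rot: [-0.412, -3.112, 0.0]
wrist_force: [-0.8, 0.9, -0.0]
width: -0.003
grip_force: 0.0
```

```bash
python3 st.py
```

```text
[0.623  0.0187 0.2888] xyaw 164.93 tilt [ 0.003 -0.    -1.   ] r 0.0585 ang -16.71 [-0.8  0.9 -0. ] [ 0.03  0.05 -0.03] -0.0031097445500422915 0.0 8.9667 [-0.01  0.14  1.65  0.    1.36 -1.32]
```

Call:
{"name": "play_rows", "arguments": {"moves": [[[0, 0, 0, 0, 0, 0.04, 0], [0, 0, 0, 0, 0, 0.04, 0], [0, 0, 0, 0, 0, 0.04, 0], [0, 0, 0, 0, 0, 0.04, 0], [0, 0, 0, 0, 0, 0.04, 0]]]}}

```text
time: 9.38
tool_pos: [0.6243, 0.0186, 0.2704]
tcp_rot: [0.412, 3.114, 0.001]
wrist_force: [-1.4, 0.1, 3.1]
width: -0.001
grip_force: 1.6
```

Call:
{"name": "play_rows", "arguments": {"moves": [[[0, 0, 0, 0, 0, 0.04, 0], [0, 0, 0, 0, 0, 0.04, 0], [0, 0, 0, 0, 0, 0.04, 0], [0, 0, 0, 0, 0, 0.04, 0], [0, 0, 0, 0, 0, 0.04, 0]]]}}

```text
time: 9.8
tool_pos: [0.6245, 0.0185, 0.2494]
tcp_rot: [-0.412, -3.114, -0.0]
wrist_force: [-1.8, 1.3, 2.6]
width: -0.004
grip_force: 1.6
```

```bash
python3 st.py
```

```text
[0.6245 0.0185 0.2494] xyaw 164.92 tilt [ 0.  0. -1.] r 0.06 ang -16.48 [-1.8  1.3  2.6] [0.23 0.36 0.01] -0.003727372039649072 1.6396439261734486 9.8 [-0.01  0.16  1.7   0.    1.29 -1.32]
```

Call:
{"name": "play_rows", "arguments": {"moves": [[[0, 0, 0, 0, 0, 0.02, 0], [0, 0, 0, 0, 0, 0.02, 0], [0, 0, 0, 0, 0, 0.02, 0], [0, 0, 0, 0, 0, 0.01, 0], [0, 0, 0, 0, 0, 0.01, 0]]]}}

```text
time: 10.22
tool_pos: [0.6247, 0.0183, 0.2418]
tcp_rot: [0.412, 3.114, 0.0]
wrist_force: [-1.4, 2.0, 3.5]
width: -0.0
grip_force: 1.5
```

Call:
{"name": "play_rows", "arguments": {"moves": [[[0, 0, 0, 0, 0, 0.01, 0], [0, 0, 0, 0, 0, 0, 0], [0, 0, 0, 0, 0, 0, 0]]]}}

```text
time: 10.47
tool_pos: [0.6249, 0.0181, 0.2407]
tcp_rot: [0.412, 3.114, -0.001]
wrist_force: [0.2, 0.2, 0.9]
width: 0.0
grip_force: 0.5
```

Call:
{"name": "play_rows", "arguments": {"moves": [[[0, 0, 0, 0, 0, 0.01, 0], [0, 0, 0, 0, 0, 0.01, 0], [0, 0, 0, 0, 0, 0, 0]]]}}

```text
time: 10.72
tool_pos: [0.6249, 0.018, 0.2389]
tcp_rot: [0.412, 3.114, -0.0]
wrist_force: [-0.0, 0.8, 1.4]
width: 0.001
grip_force: 1.1
```

Call:
{"name": "play_rows", "arguments": {"moves": [[[0, 0, 0, 0, 0, 0.007, 0], [0, 0, 0, 0, 0, 0, 0]]]}}

```text
time: 10.88
tool_pos: [0.6249, 0.0181, 0.2382]
tcp_rot: [0.412, 3.114, -0.0]
wrist_force: [0.1, -0.7, 2.2]
width: 0.004
grip_force: 1.2
```

Call:
{"name": "play_rows", "arguments": {"moves": [[[0, 0, 0, 0, 0, 0.008, 0], [0, 0, 0, 0, 0, 0, 0]]]}}

```text
time: 11.05
tool_pos: [0.6249, 0.0181, 0.238]
tcp_rot: [0.412, 3.113, -0.0]
wrist_force: [0.3, -0.8, 4.6]
width: 0.002
grip_force: 2.4
```

Call:
{"name": "play_rows", "arguments": {"moves": [[[0, 0, 0, 0, 0, 0.008, 0], [0, 0, 0, 0, 0, 0, 0], [0, 0, 0, 0, 0, 0, 0]]]}}

```text
time: 11.3
tool_pos: [0.6249, 0.0181, 0.238]
tcp_rot: [0.412, 3.113, -0.0]
wrist_force: [-2.8, -0.1, 7.0]
width: 0.001
grip_force: 3.7
```

The force rises while z stays at 0.238, so the foot is on the rim. I'll retreat straight up.

Call:
{"name": "play_rows", "arguments": {"moves": [[[0, 0, 0, 0, 0, -0.02, 0], [0, 0, 0, 0, 0, -0.1, 0], [0, 0, 0, 0, 0, -0.3, 0], [0, 0, 0, 0, 0, -0.4, 0], [0, 0, 0, 0.3, 0, 0, 0]]]}}

```text
time: 11.72
tool_pos: [0.6024, 0.0251, 0.3272]
tcp_rot: [0.412, 3.099, 0.002]
wrist_force: [1.6, 0.7, 3.8]
width: 0.003
grip_force: 0.0
```

Call:
{"name": "play_rows", "arguments": {"moves": [[[0, 0, 0, 0.38, 0, 0, 0], [0, 0, 0, 0.38, 0, 0, 0], [0, 0, 0, 0.38, 0, 0, 0], [0, 0, 0, 0.3, 0, 0, 0], [0, 0, 0, 0, 0, 0, 0]]]}}

```text
time: 12.13
tool_pos: [0.452, 0.0646, 0.3187]
tcp_rot: [-0.41, -3.113, -0.001]
wrist_force: [-0.4, 0.4, -0.5]
width: -0.0
grip_force: 0.0
```

```bash
python3 st.py; python3 - <<'E'
from h import *
C=np.array([.567,.0355])
for n in('wrist','top','scene'):
    c=cam(n);save(c,n+'9.png')
    P=pts(c);z=P[...,2];d=np.hypot(P[...,0]-C[0],P[...,1]-C[1]);ok=c['depth']>0
    g=P[ok&(z>.028)&(z<.046)&(d>.11)&(d<.155)&(P[...,0]<.5)]
    if len(g):v=g[:,:2].mean(0)-C;print(n,'handle',len(g),g.mean(0).round(4),np.degrees(np.arctan2(v[1],v[0])).round(2))
    g=P[ok&(z>.2)&(z<.26)&(np.hypot(P[...,0]-.6246,P[...,1]-.0186)<.04)]
    if len(g):print(' knob',len(g),g.mean(0).round(4),np.percentile(g[:,2],[50,90]).round(4))
i=cv2.imread('pics/scene9.png')[160:290,180:310];cv2.imwrite('pics/s9c.png',cv2.resize(i,None,fx=4,fy=4))
E
```

```text
[0.452  0.0646 0.3187] xyaw 165.0 tilt [ 0.002  0.    -1.   ] r 0.1186 ang 165.78 [-0.4  0.4 -0.5] [0.03 0.02 0.  ] -0.00023514782060099655 0.0 12.1333 [ 0.09 -0.2   1.92  0.    1.42 -1.22]
wrist handle 611 [0.444  0.072  0.0389] 163.47
 knob 82 [0.6115 0.0214 0.2143] [0.2208 0.2244]
 knob 169 [0.623  0.0191 0.2383] [0.2387 0.2417]
scene handle 72 [0.4448 0.067  0.0363] 165.53
 knob 198 [0.6282 0.0095 0.2333] [0.2355 0.2382]
```

View pics/s9c.png

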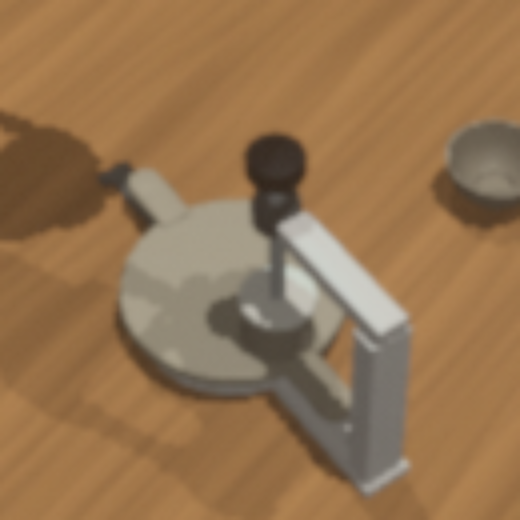

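The picture shows the foot resting on the cup at (275,300), with the handle along the pointer at (140,190) and the dish flat. The knob top is at z 0.238, as wanted.

```bash
python3 -c "
from workcell import bot
print(bot.finish_job())"
```

```text
the job is handed in; nothing more can be done
None
```

I handed the job in at about 12 s of the 72 s allowed; the hand-in returned no verdict. My last measurements put the dish's handles within about 0.2° of the pointer and the foot resting on the cup's rim, with a gauge reading of about 0.057 m. The dish looked flat in the stand, the bowl and jar had not been touched, and the arm was clear.

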